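# Gauge and sort press blanks

### The job

Sort the two or three wooden press blanks by thickness, working from the robot's left to its right: lay each flat and lengthways on the anvil of the height gauge, let go of it, then push the gauge's black knob down until the foot rests firmly on the blank and hold it there for a second to read the thickness. After reading it, lay a 40 mm blank flat in the tray with the hinged keeper frame and a 26 mm blank flat in the plain tray, side by side and not stacked; leave the keeper frame up until all of them are sorted, then swing it right down until it rests in its catches, and leave the gauge empty with its foot sprung back up. Do not disturb the other things on the table.

Things in the scene. Friction and masses are not known exactly. Their poses are not given: they have to be found in the camera images.
- blank_a1: Plain light-wood press blank, a rectangular board 120 x 40 mm, either 40 or 26 mm thick (the gauge shows which), about 0.1 kg. Starts flat on the table in the left place of the row before the robot (left is +y). Origin: centre of its underside; x along its 120 mm length, y across its 40 mm width, z up. Of blank_a1 and blank_b1 exactly one is present.
- blank_b1: Plain light-wood press blank, a rectangular board 120 x 40 mm, either 40 or 26 mm thick (the gauge shows which), about 0.1 kg. Starts flat on the table in the left place of the row before the robot (left is +y). Origin: centre of its underside; x along its 120 mm length, y across its 40 mm width, z up. Of blank_a1 and blank_b1 exactly one is present.
- blank_a2: Plain light-wood press blank, a rectangular board 120 x 40 mm, either 40 or 26 mm thick (the gauge shows which), about 0.1 kg. Starts flat on the table in the middle place of the row before the robot (left is +y). Origin: centre of its underside; x along its 120 mm length, y across its 40 mm width, z up. Of blank_a2 and blank_b2 at most one is present.
- blank_b2: Plain light-wood press blank, a rectangular board 120 x 40 mm, either 40 or 26 mm thick (the gauge shows which), about 0.1 kg. Starts flat on the table in the middle place of the row before the robot (left is +y). Origin: centre of its underside; x along its 120 mm length, y across its 40 mm width, z up. Of blank_a2 and blank_b2 at most one is present.
- blank_a3: Plain light-wood press blank, a rectangular board 120 x 40 mm, either 40 or 26 mm thick (the gauge shows which), about 0.1 kg. Starts flat on the table in the right place of the row before the robot (left is +y). Origin: centre of its underside; x along its 120 mm length, y across its 40 mm width, z up. Of blank_a3 and blank_b3 exactly one is present.
- blank_b3: Plain light-wood press blank, a rectangular board 120 x 40 mm, either 40 or 26 mm thick (the gauge shows which), about 0.1 kg. Starts flat on the table in the right place of the row before the robot (left is +y). Origin: centre of its underside; x along its 120 mm length, y across its 40 mm width, z up. Of blank_a3 and blank_b3 exactly one is present.
- gauge: Height gauge, fixed: dark steel block 170 (x) x 120 (y) x 50 mm high, its flat top is the anvil. At the far end a column (local x 59 to 85 mm, 40 mm wide); from it a grey head 26 mm wide reaches towards the robot to local x = 16 mm, 100 to 130 mm above the anvil. The foot comes down at local x = 30 mm, y = 0. Origin: centre of the underside; x points away from the robot.
- spindle (a joint): Slide of the gauge's foot, in m: height of the underside of the foot (22 mm disc) above the anvil, so on a blank it reads its thickness. Sprung upwards: rests at 0.080 and springs back when let go. Pushing it down takes about 2 N to start, 4 N at 0.040, 5 N at 0.026.
- anvil (a point): Point on the anvil where the middle of a blank's underside should lie, the blank along the gauge's x (gauge frame -10, 0, 50 mm; axes as the gauge). The foot then meets the blank 40 mm beyond its middle and the robot-side end is free to grip. As the foot hangs above (80 mm over the anvil when up), slide the blank in low from the robot's side, along +x.
- foot (a point): Centre of the underside of the gauge's foot; moves with the spindle.
- knob_top (a point): Centre of the top of the gauge's black push knob (32 mm across, 20 mm tall, 155 mm above the underside of the foot); nothing stands above it. Push it straight down.
- keeper_tray: Plywood tray, fixed, outside 150 (x) x 206 (y) mm, inside 140 x 196 mm, floor 6 mm thick, rim 7 mm above the floor; carries the hinged keeper frame. Posts at the corners outside its x ends, up to 67 mm tall: hinge posts far, catch posts near. Takes three blanks side by side along local x (65 mm apart in y leaves finger room). Origin: centre of the underside; x away from the robot.
- plain_tray: The same plywood tray without posts or frame, fixed. Origin: centre of the underside. The two trays stand left and right and may be exchanged.
- keeper (a joint): Hinge angle of the keeper frame (steel wire, 188 mm wide, 170 mm long, a wire across its middle, a black rubber grip at the middle of its free end), rad: 0 = down, level, in its catches 57 mm above the table, over the blanks; 1.57 = upright at the tray's far end; starts at 1.6 to 1.8. Friction (0.22 N m) holds it where it is left; it closes towards the robot.
- keeper_grip (a point): Middle of the frame's rubber grip (rod 16 mm across, 42 mm long, along the frame's length), 192 mm from the hinge axis. Can be pinched across the tray's y direction from above.
- keeper_hinge (a point): Middle of the keeper's hinge axis, which runs along the keeper tray's y; fixed, 57 mm above the table.
- mug_a: White mug, bystander, 82 mm across, 95 mm tall. Origin: centre of underside.
- mug_b: Another white mug, bystander.
- tape_roll: Roll of green tape lying flat on some starts, bystander, 90 mm across, 24 mm tall.
- spatula: Spatula lying on the table, bystander, handle towards -x of its own frame.
- cleaner: Capped bottle, bystander, 60 mm across, 150 mm tall.
- card_box: Closed cardboard box, bystander, 100 x 140 x 50 mm.
Things that resemble listed ones, but are neither listed nor needed, are in the scene too. Leave any pink or red look-alike of the blank_a3 alone.

How it is judged:
On the way, in this order (a step that is already met when the one before it is completed fails the run):
1. the blank from the left place lies flat and released on the anvil with the gauge's foot resting on it (((z of foot in the frame of blank_a1 between 0.036 and 0.043 m and x of foot in the frame of blank_a1 between -0.058 and 0.058 m and y of foot in the frame of blank_a1 between -0.019 and 0.019 m and contact force between blank_a1 and gauge above 2 N and contact force between blank_a1 and the fingers below 0.5 N and angle between blank_a1's own z axis and vertical below 0.06 rad and z of blank_a1 in the frame of gauge between 0.046 and 0.054 m) or (z of foot in the frame of blank_b1 between 0.022 and 0.029 m and x of foot in the frame of blank_b1 between -0.058 and 0.058 m and y of foot in the frame of blank_b1 between -0.019 and 0.019 m and contact force between blank_b1 and gauge above 1.5 N and contact force between blank_b1 and the fingers below 0.5 N and angle between blank_b1's own z axis and vertical below 0.06 rad and z of blank_b1 in the frame of gauge between 0.046 and 0.054 m))), for 0.5 s.
2. the blank from the middle place lies flat and released on the anvil with the gauge's foot resting on it (if there is one) (((z of foot in the frame of blank_a2 between 0.022 and 0.029 m and x of foot in the frame of blank_a2 between -0.058 and 0.058 m and y of foot in the frame of blank_a2 between -0.019 and 0.019 m and contact force between blank_a2 and gauge above 1.5 N and contact force between blank_a2 and the fingers below 0.5 N and angle between blank_a2's own z axis and vertical below 0.06 rad and z of blank_a2 in the frame of gauge between 0.046 and 0.054 m) or (z of foot in the frame of blank_b2 between 0.036 and 0.043 m and x of foot in the frame of blank_b2 between -0.058 and 0.058 m and y of foot in the frame of blank_b2 between -0.019 and 0.019 m and contact force between blank_b2 and gauge above 2 N and contact force between blank_b2 and the fingers below 0.5 N and angle between blank_b2's own z axis and vertical below 0.06 rad and z of blank_b2 in the frame of gauge between 0.046 and 0.054 m))), for 0.5 s.
3. the blank from the right place lies flat and released on the anvil with the gauge's foot resting on it (((z of foot in the frame of blank_a3 between 0.022 and 0.029 m and x of foot in the frame of blank_a3 between -0.058 and 0.058 m and y of foot in the frame of blank_a3 between -0.019 and 0.019 m and contact force between blank_a3 and gauge above 1.5 N and contact force between blank_a3 and the fingers below 0.5 N and angle between blank_a3's own z axis and vertical below 0.06 rad and z of blank_a3 in the frame of gauge between 0.046 and 0.054 m) or (z of foot in the frame of blank_b3 between 0.036 and 0.043 m and x of foot in the frame of blank_b3 between -0.058 and 0.058 m and y of foot in the frame of blank_b3 between -0.019 and 0.019 m and contact force between blank_b3 and gauge above 2 N and contact force between blank_b3 and the fingers below 0.5 N and angle between blank_b3's own z axis and vertical below 0.06 rad and z of blank_b3 in the frame of gauge between 0.046 and 0.054 m))), for 0.5 s.
4. every blank lies flat in its tray while the keeper frame is still up (x of blank_a1 in the frame of keeper_tray between -0.025 and 0.025 m and y of blank_a1 in the frame of keeper_tray between -0.088 and 0.088 m and z of blank_a1 in the frame of keeper_tray between 0.001 and 0.011 m and angle between each of blank_a1, blank_b1, blank_a2, blank_b2, blank_a3, blank_b3's own z axis and vertical below 0.08 rad and x of blank_b1 in the frame of plain_tray between -0.025 and 0.025 m and y of blank_b1 in the frame of plain_tray between -0.088 and 0.088 m and z of blank_b1 in the frame of plain_tray between 0.001 and 0.011 m and x of blank_a2 in the frame of plain_tray between -0.025 and 0.025 m and y of blank_a2 in the frame of plain_tray between -0.088 and 0.088 m and z of blank_a2 in the frame of plain_tray between 0.001 and 0.011 m and x of blank_b2 in the frame of keeper_tray between -0.025 and 0.025 m and y of blank_b2 in the frame of keeper_tray between -0.088 and 0.088 m and z of blank_b2 in the frame of keeper_tray between 0.001 and 0.011 m and x of blank_a3 in the frame of plain_tray between -0.025 and 0.025 m and y of blank_a3 in the frame of plain_tray between -0.088 and 0.088 m and z of blank_a3 in the frame of plain_tray between 0.001 and 0.011 m and x of blank_b3 in the frame of keeper_tray between -0.025 and 0.025 m and y of blank_b3 in the frame of keeper_tray between -0.088 and 0.088 m and z of blank_b3 in the frame of keeper_tray between 0.001 and 0.011 m and value of joint keeper above 0.5 rad), for 0.2 s.
At the end, for the whole second after the job is handed in: Each 40 mm blank lies flat and still on the floor of the keeper tray, each 26 mm one in the plain tray (tilt under 0.08 rad, centre within 25 mm in x, 88 mm in y of the tray centre); keeper frame down (under 0.05 rad), gauge foot back up (above 74 mm) (x of blank_a1 in the frame of keeper_tray between -0.025 and 0.025 m and y of blank_a1 in the frame of keeper_tray between -0.088 and 0.088 m and z of blank_a1 in the frame of keeper_tray between 0.001 and 0.011 m and angle between each of blank_a1, blank_b1, blank_a2, blank_b2, blank_a3, blank_b3's own z axis and vertical below 0.08 rad and x of blank_b1 in the frame of plain_tray between -0.025 and 0.025 m and y of blank_b1 in the frame of plain_tray between -0.088 and 0.088 m and z of blank_b1 in the frame of plain_tray between 0.001 and 0.011 m and x of blank_a2 in the frame of plain_tray between -0.025 and 0.025 m and y of blank_a2 in the frame of plain_tray between -0.088 and 0.088 m and z of blank_a2 in the frame of plain_tray between 0.001 and 0.011 m and x of blank_b2 in the frame of keeper_tray between -0.025 and 0.025 m and y of blank_b2 in the frame of keeper_tray between -0.088 and 0.088 m and z of blank_b2 in the frame of keeper_tray between 0.001 and 0.011 m and x of blank_a3 in the frame of plain_tray between -0.025 and 0.025 m and y of blank_a3 in the frame of plain_tray between -0.088 and 0.088 m and z of blank_a3 in the frame of plain_tray between 0.001 and 0.011 m and x of blank_b3 in the frame of keeper_tray between -0.025 and 0.025 m and y of blank_b3 in the frame of keeper_tray between -0.088 and 0.088 m and z of blank_b3 in the frame of keeper_tray between 0.001 and 0.011 m and value of joint keeper below 0.05 rad and value of joint spindle above 0.074 m and linear speed of each of blank_a1, blank_b1, blank_a2, blank_b2, blank_a3, blank_b3 below 0.02 m/s); the robot touches nothing.
It fails at once if a bystander (mug, tape roll, spatula, bottle, box) is pushed more than 30 mm (distance of any of mug_a, mug_b, tape_roll, spatula, cleaner, card_box from where it was at the start of the episode above 0.03 m).
It fails at once if a bystander is tipped over (angle between any of mug_a, mug_b, tape_roll, spatula, cleaner, card_box's own z axis and vertical above 0.4 rad).
Of blank_a1, blank_b1 only 1 to 1 are there at a start; the rules pass over those that are not, and their reading is None.
Of blank_a2, blank_b2, tape_roll only 1 to 1 are there at a start; the rules pass over those that are not, and their reading is None.
Of blank_a3, blank_b3 only 1 to 1 are there at a start; the rules pass over those that are not, and their reading is None.
At some moment in a run one of blank_a1, blank_b1, blank_a2, blank_b2, blank_a3, blank_b3 may be knocked a few centimetres aside while the robot is not near it.
It also fails if it takes over 210 s, if anything falls off the work surface, if the arm or the gripper's body presses on something with over 40 N, if the wrist force passes 120 N, or if a joint passes its speed limit or range.

### The arm

A 7-joint arm with a two-finger parallel gripper is mounted at the origin on the work surface. World frame = base frame: x ahead of the robot, y to its left, z up, the work surface at z = 0. Lengths are in m, angles in rad, forces in N, time in s.
With the tool pointing down it reaches from about 0.35 to 0.9 m from the base axis. Payload 8.1 kg.
Tool frame: the origin (TCP) lies on the centre line of the jaws, within the pads' length; the fingertips stand 11 mm ahead of it and the grasp point (between the pads) lies 8 mm behind it (arm.nose_length is the distance from the TCP to the fingertips, in m); z points along the fingers, y is the line along which they close (so a half turn about z gives the same grasp; the last joint's range is limited). The gripper opens to 92 mm and grips with 3 to 60 N. Pads are 19 mm wide; open, the fingers measure 130 mm over their backs; the gripper's body (75 mm by 190 mm) begins 47 mm behind the grasp point.
Start: joints at [1.089, 0.434, 0.025, 1.573, -0.012, 1.134, -0.075], TCP at [0.231, -0.581, 0.238] pointing down, gripper open.
Joint ranges: [-2.62, 2.62], [-0.44, 2.09], [-1.27, 1.32], [0.08, 2.57], [-1.32, 4.46], [0.12, 2], [-2.74, 2.74]. Speed limits (rad/s): [2.22, 2.22, 3.01, 3.01, 3.14, 3.14, 3.14].

### API

Orientations are given as a rotation vector (axis times angle).
In Python, from cell import arm gives the robot as it stands.
- The arm moves only by the tool jog_arm, never from a script. Its argument "moves" is a list of rows, each a list of 4 numbers: the shift along the tool's x, y, z in m, then the turn about the tool's z in rad. In form: [[tx, ty, tz, spin], ...]. A call has 1 to 20 rows; each row is the pose to reach, as a shift and turn from the pose commanded when the call began, along the tool's axes at that moment; what a row does not reach only later rows make up. A row lasts 1/8 s, in which the tool goes at most 62.5 mm and 10.7 degrees, less where a joint would pass 70% of its speed; a pose out of reach is approached as far as the arm can. A call with a gripper value outside its range is refused whole. "hand" is the finger opening in m, from 0 to 0.0918, set as the call begins (left out, the last holds). The fingers move at their own pace and stop on an object; "newtons" is the grip in N (left out, the last holds). Time passes only in rows, so rows that repeat a pose let the fingers close. It gives the time, the measured TCP pose, the force, the opening and the grip force at its end, in the units of the state.
- arm.observe(): the state, without advancing time (a new reading comes with each control period).
- arm.get_image(name): name is "scene" or "top" or "wrist"; returns a dict with "color" (384x512x3 uint8, red, green, blue), "z_map" (384x512 float32, m along the optical axis (not along the pixel's ray), 0 where there is no reading), "fx", "fy", "cx", "cy" (pixels), "k1" (the pictures are not rectified: a ray, as slopes to the right and down, at radius r is drawn at 1 + k1 r^2 times it, then the intrinsics apply), "rvec" (rotation vector, rad) and "tvec" (3), from world to camera coordinates, as OpenCV has them. Camera axes: x right, y down, z forward; pixel columns grow to the right and rows downward; lengths in m; the calibration is good to about 2 mm. A picture is of the moment at which its call begins.
- arm.sign_off(): hands the job in; it is judged then, once.
The state is a dict: "clock": time; "joints": joint angles; "dq": joint speeds; "joint_efforts": joint torques, N m; "position": TCP position; "ee_rot": TCP orientation; "force": force on the tool from outside, world axes, zero at the start; "ft_torque": the same for the moment, N m; "width": opening from 0.0 (shut) to 1.0 (fully open); "gripper_force": force on a finger pad.
Only numpy, scipy, OpenCV 4.12 (cv2) and the standard library are available. Lean on these libraries where they do the work, as an engineer would, in place of code of your own. Each camera call takes 0.05 s, during which the arm holds its last target. There are 200 camera calls.

## Working session

There is one attempt and no reset: what is moved stays moved. The work goes in short steps, Python scripts to look and compute and a tool call to move; the robot and the scene stay as the last step left them, time stands still between calls to the robot, and variables do not carry over. Pictures are saved under pics/ and viewed, at most 14 in all, crops included, and the job is handed in when it is done.

Besides the shell and the picture viewer there is one more tool, called after "Request:" as name(argument=value, ...) on one line, values as JSON. jog_arm: Moves the arm, as the interface text tells. Its arguments: {"type":"object","properties":{"moves":{"type":"array"},"hand":{"type":"number"},"newtons":{"type":"number"}},"required":["moves"]}

```bash
ls; mkdir -p pics; cat > h.py <<'E'
import numpy as np, cv2
from cell import arm
def cam(n):
    im=arm.get_image(n); im['R']=cv2.Rodrigues(np.array(im['rvec'],float))[0]; im['t']=np.array(im['tvec'],float); return im
def save(im,name): cv2.imwrite('pics/'+name,im['color'][:,:,::-1])
def slopes(im,u,v):
    x=(np.asarray(u,float)-im['cx'])/im['fx'];y=(np.asarray(v,float)-im['cy'])/im['fy'];a,b=x.copy(),y.copy()
    for _ in range(15):
        s=1+im['k1']*(a*a+b*b);a,b=x/s,y/s
    return a,b
def cloud(im):
    v,u=np.mgrid[:384,:512];a,b=slopes(im,u,v);z=im['z_map'];P=np.stack([a*z,b*z,z],-1)
    return (P-im['t'])@im['R']
def plane(im,u,v,h):
    a,b=slopes(im,u,v);d=np.stack([a,b,np.ones_like(a)],-1)@im['R'];c=-im['R'].T@im['t']
    return c+d*((h-c[2])/d[...,2])[...,None]
E
python3 - <<'E'
from h import *
for n in('scene','top'):
    im=cam(n);save(im,n+'0.png');print(n,im['fx'],im['k1'],-im['R'].T@im['t'],(im['z_map']>0).mean())
s=arm.observe();print(s)
E
```

```text
pics
scene 386.9840777455742 -0.11961291762218941 [1.12974568 0.67359439 1.10311158] 0.9959259033203125
top 430.4126682892927 -0.04784401053212126 [ 0.22847215 -0.07479951  1.68032119] 0.9962005615234375
{'clock': 0.1, 'joints': array([ 1.08938625,  0.43513323,  0.02498203,  1.573952  , -0.01163222,
        1.13399485, -0.07511483]), 'dq': array([ 0.00094695, -0.00140469, -0.00021237, -0.00324092,  0.00017028,
        0.00218443, -0.0004423 ]), 'joint_efforts': array([ 2.59174711e-03, -6.69121671e+01,  9.87652279e-01, -3.15147364e+01,
       -6.05332595e-02,  3.74331535e-02,  4.63014101e-05]), 'position': array([ 0.23094117, -0.58032265,  0.23705692]), 'ee_rot': array([-3.08416746e+00, -5.91076141e-01,  5.45409694e-04]), 'force': array([0.54075038, 0.32515792, 0.03056769]), 'ft_torque': array([ 0.05728535, -0.00534665,  0.02596468]), 'gripper_force': 0.0, 'width': 0.9948371498074668}
```

```bash
ls pics
```

```text
scene0.png
top0.png
```

View pics/top0.png

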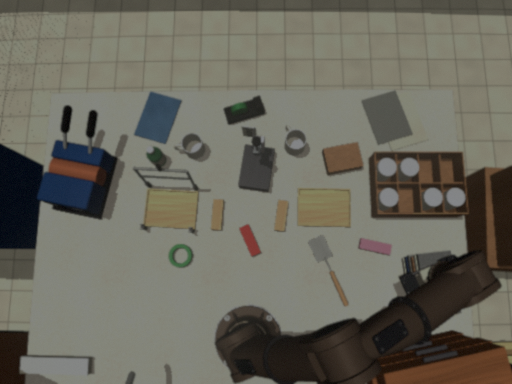

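View pics/scene0.png

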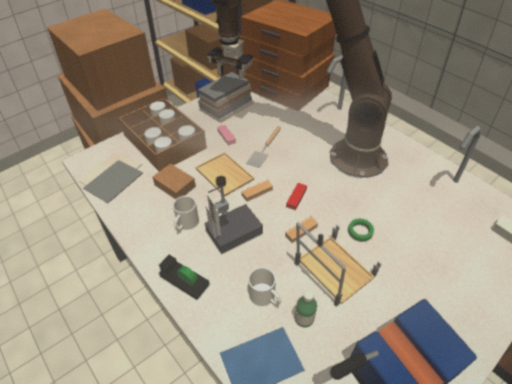

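The top view shows wooden blanks at (217,214) and (281,215). The keeper tray is at (171,209) with its frame up, the plain tray at (324,208) and the gauge at (256,167). Red (250,240) and pink (375,246) decoys are present. The tape roll is at (181,256), so there is no middle blank. Next I'll measure poses.

```bash
cat >> h.py <<'E'
def rect(pts):
    (c,s,a)=cv2.minAreaRect(np.asarray(pts,np.float32)[:,:2].copy())
    if s[0]<s[1]: a+=90;s=s[::-1]
    return np.round(c,4),np.round(s,4),round((a+90)%180-90,1)
def comps(mask,minarea=60):
    n,l,st,c=cv2.connectedComponentsWithStats(mask.astype(np.uint8))
    return [(l==i) for i in range(1,n) if st[i,4]>=minarea]
E
python3 - <<'E'
from h import *
for n in('top','scene'):
    im=cam(n);P=cloud(im);hsv=cv2.cvtColor(im['color'],cv2.COLOR_RGB2HSV);H,S,V=hsv[...,0],hsv[...,1],hsv[...,2]
    ws=(P[...,0]>.3)&(P[...,0]<1)&(abs(P[...,1])<.5)
    wood=ws&(H>8)&(H<28)&(S>70)&(V>90)
    print(n)
    for m in comps(wood,40):
        z=np.median(P[m][:,2]);c,s,a=rect(P[m]);v,u=np.nonzero(m)
        print('wood',m.sum(),(int(u.mean()),int(v.mean())),'z',z.round(4),c,s,a, hsv[m].mean(0).round())
    tall=ws&(P[...,2]>.02)
    for m in comps(tall,25):
        z=P[m][:,2];c,s,a=rect(P[m]);v,u=np.nonzero(m)
        print('tall',m.sum(),(int(u.mean()),int(v.mean())),'z',np.median(z).round(3),z.max().round(3),c,s,a)
E
```

```text
top
wood 831 (342, 156) z 0.0514 [ 0.6915 -0.3716] [0.1377 0.098 ] -79.4 [ 14. 108. 106.]
wood 1677 (171, 209) z 0.0079 [0.4954 0.3063] [0.2045 0.1482] 86.8 [ 23.  86. 127.]
wood 1750 (324, 208) z 0.0079 [ 0.4993 -0.2955] [0.2016 0.148 ] 88.6 [ 23.  87. 128.]
wood 290 (217, 214) z 0.0275 [0.4683 0.1208] [0.1172 0.0377] -3.8 [ 19.  94. 126.]
wood 293 (280, 215) z 0.0276 [ 0.4643 -0.1286] [0.1183 0.0382] -8.4 [ 18.  94. 127.]
tall 671 (243, 109) z 0.035 0.095 [0.8977 0.0201] [0.1584 0.074 ] -73.0
tall 322 (294, 139) z 0.07 0.104 [ 0.7616 -0.185 ] [0.1069 0.0812] -2.3
tall 1608 (255, 162) z 0.053 0.292 [ 0.654  -0.0319] [0.1733 0.1204] -8.5
tall 350 (190, 144) z 0.068 0.105 [0.7431 0.2288] [0.1065 0.0811] 65.1
tall 971 (342, 157) z 0.051 0.063 [ 0.6912 -0.3714] [0.1424 0.1016] -79.1
tall 678 (159, 166) z 0.144 0.276 [0.6482 0.2987] [0.203  0.1483] 86.3
tall 535 (375, 184) z 0.08 0.115 [ 0.5798 -0.4894] [0.243 0.021] -0.1
tall 310 (216, 214) z 0.028 0.039 [0.4699 0.1218] [0.1205 0.0403] -4.1
tall 306 (280, 215) z 0.028 0.038 [ 0.4652 -0.1272] [0.1205 0.0396] -8.4
tall 29 (142, 226) z 0.0
[... 1178 characters left out ...]
20) z 0.05 0.287 [ 0.6553 -0.03  ] [0.1717 0.1247] -8.9
tall 256 (256, 188) z 0.025 0.032 [ 0.4655 -0.126 ] [0.1226 0.0468] -10.3
tall 253 (296, 194) z 0.025 0.033 [ 0.3702 -0.0044] [0.1247 0.0411] 25.0
tall 964 (315, 249) z 0.144 0.272 [0.5417 0.2332] [0.3518 0.1209] 57.0
tall 134 (357, 231) z 0.024 0.029 [0.3282 0.2632] [0.0887 0.0557] 89.6
tall 50 (335, 230) z 0.049 0.069 [0.4072 0.2226] [0.0223 0.0159] -1.3
tall 1067 (182, 275) z 0.032 0.088 [0.8991 0.022 ] [0.1636 0.0711] -72.5
tall 71 (376, 267) z 0.052 0.073 [0.4184 0.4075] [0.0236 0.0152] -4.6
tall 782 (262, 285) z 0.066 0.099 [0.7443 0.2297] [0.1089 0.0816] 63.0
tall 569 (305, 308) z 0.098 0.153 [0.7021 0.3699] [0.0603 0.049 ] -49.8
```

```bash
cat >> h.py <<'E'
from scipy.spatial.transform import Rotation as Ro
def pose():
    s=arm.observe();R=Ro.from_rotvec(s['ee_rot']).as_matrix();return s,np.array(s['position']),R
def go(*goals):
    """print rows for world TCP goals (x,y,z,yaw deg), relative to present pose"""
    s,p,R=pose();yaw=np.degrees(np.arctan2(R[1,0],R[0,0]))
    print('t',round(s['clock'],2),'p',p.round(4),'yaw',yaw.round(2),'tilt',R[:,2].round(3),'F',np.round(s['force'],1),'w',round(s['width'],3),'j',np.round(s['joints'],2))
    for g in goals:
        print(np.round(R.T@(np.array(g[:3])-p),4).tolist(),round(float(np.radians((yaw-g[3]+180)%360-180)),4))
def loc(c,a,x,y):
    a=np.radians(a);return [c[0]+x*np.cos(a)-y*np.sin(a),c[1]+x*np.sin(a)+y*np.cos(a)]
E
python3 - <<'E'
from h import *
for n in('top','scene'):
    im=cam(n);P=cloud(im);X,Y,Z=P[...,0],P[...,1],P[...,2]
    near=(abs(X-.654)<.13)&(abs(Y+.032)<.11)
    for nm,m in(('base',near&(Z>.044)&(Z<.06)),('knob',near&(Z>.275)),('head',near&(Z>.16)&(Z<.2))):
        for c in comps(m,8): print(n,nm,c.sum(),rect(P[c]),np.median(Z[c]).round(4))
    near=(abs(X-.62)<.1)&(abs(Y-.3)<.15)&(Z>.08)
    for c in comps(near,8): print(n,'keeper',c.sum(),P[c].min(0).round(3),P[c].max(0).round(3))
    m=near&(Z>.24);print('grip?',P[m].mean(0) if m.any() else 0)
go((.436,.124,.15,-4.0))
print(loc((.4697,.1218),-4,-.033,0),loc((.4655,-.1268),-9,-.033,0))
E
```

```text
top base 1149 (array([ 0.6536, -0.0322]), array([0.1715, 0.1203]), -8.4) 0.0514
top knob 71 (array([ 0.683 , -0.0376]), array([0.0301, 0.0273]), -1.2) 0.286
top head 31 (array([ 0.7406, -0.0032]), array([0.0338, 0.0047]), 80.9) 0.1817
top head 105 (array([ 0.7036, -0.0436]), array([0.0696, 0.0366]), -4.0) 0.1808
top keeper 193 [0.667 0.336 0.08 ] [0.72  0.387 0.164]
top keeper 40 [0.697 0.184 0.081] [0.719 0.252 0.103]
top keeper 355 [0.572 0.203 0.083] [0.61  0.399 0.275]
grip? [0.59935022 0.30186934 0.26341583]
scene base 1116 (array([ 0.6544, -0.0304]), array([0.1712, 0.1241]), -9.2) 0.0488
scene base 30 (array([ 0.7341, -0.0701]), array([0.0661, 0.012 ]), 71.1) 0.0483
scene knob 79 (array([ 0.6843, -0.0355]), array([0.0309, 0.0299]), -44.0) 0.2829
scene head 128 (array([ 0.6954, -0.0353]), array([0.054 , 0.0303]), 2.8) 0.1774
scene head 78 (array([ 0.7391, -0.024 ]), array([0.0828, 0.0075]), 80.0) 0.1778
scene keeper 611 [0.577 0.205 0.08 ] [0.61  0.402 0.272]
scene keeper 73 [0.696 0.185 0.08 ] [0.719 0.253 0.099]
scene keeper 338 [0.669 0.338 0.082] [0.72  0.394 0.154]
grip? [0.60315006 0.3048641  0.26030716]
t 0.3 p [ 0.231  -0.5805  0.2375] yaw 21.7 tilt [-0.  0. -1.] F [ 0.6 -0.5 -0. ] w 1.0 j [ 1.09  0.43  0.02  1.57 -0.01  1.13 -0.08]
[0.4509, -0.5788, 0.0878] 0.4485
[np.float64(0.4367803863414258), np.float64(0.12410196363355613)] [np.float64(0.43290628476036047), np.float64(-0.12163766265367237)]
```

Request:
jog_arm(moves=[[0.451,-0.579,0.0,0.45],[0.451,-0.579,0.0,0.45],[0.451,-0.579,0.0,0.45],[0.451,-0.579,0.0,0.45],[0.451,-0.579,0.0,0.45],[0.451,-0.579,0.0,0.45],[0.451,-0.579,0.0,0.45],[0.451,-0.579,0.0,0.45],[0.451,-0.579,0.0,0.45],[0.451,-0.579,0.0,0.45],[0.451,-0.579,0.0,0.45],[0.451,-0.579,0.0,0.45],[0.451,-0.579,0.0,0.45],[0.451,-0.579,0.0,0.45],[0.451,-0.579,0.0,0.45],[0.451,-0.579,0.0,0.45]], hand=0.075, newtons=25)

```text
clock: 2.3
position: [0.4361, 0.1229, 0.2378]
ee_rot: [3.139, -0.115, 0.0]
force: [-0.5, 0.1, 0.9]
width: 0.822
gripper_force: 0.0
```

```bash
cat > blanks.py <<'E'
from h import *
def blanks(n='top'):
    im=cam(n);P=cloud(im);hsv=cv2.cvtColor(im['color'],cv2.COLOR_RGB2HSV);H,S=hsv[...,0],hsv[...,1]
    ws=(P[...,0]>.3)&(P[...,0]<.8)&(abs(P[...,1])<.45)&(P[...,2]>.018)&(P[...,2]<.11)&(H>8)&(H<28)&(S>60)
    for m in comps(ws,60): print(n,m.sum(),*rect(P[m]),np.median(P[m][:,2]).round(4))
if __name__=='__main__': blanks();blanks('scene')
E
python3 - <<'E'
from blanks import *
go((.4368,.1241,.06,-4.0),(.4368,.1241,.015,-4.0))
blanks('top');blanks('scene');save(cam('wrist'),'w1.png')
E
```

```text
t 2.3 p [0.4361 0.1229 0.2378] yaw -4.19 tilt [ 0. -0. -1.] F [-0.5  0.1  0.9] w 0.822 j [ 0.01  0.19 -0.46  1.94  0.1   1.03 -2.14]
[0.0006, -0.0013, 0.1778] -0.0033
[0.0006, -0.0013, 0.2228] -0.0033
top 945 [ 0.6906 -0.3698] [0.1409 0.1007] -79.2 0.051
top 307 [ 0.4655 -0.1275] [0.1207 0.039 ] -8.3 0.0275
scene 812 [ 0.6914 -0.3687] [0.146  0.1023] -79.4 0.048
scene 261 [ 0.466 -0.126] [0.1215 0.0429] -9.7 0.0244
scene 140 [0.4359 0.1259] [0.0539 0.0422] -4.0 0.0244
scene 98 [0.5065 0.1208] [0.0486 0.0425] -4.7 0.0248
```

View pics/w1.png

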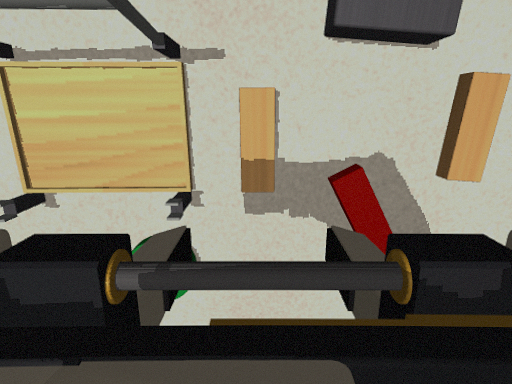

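The wrist view shows the left blank at (258,140), ahead of the open fingers, still in place. The red decoy (355,200) is well clear. Descending.

Request:
jog_arm(moves=[[0.0,-0.001,0.06,0],[0.0,-0.001,0.12,0],[0.0,-0.001,0.17,0],[0.0,-0.001,0.2,0],[0.0,-0.001,0.215,0],[0.0,-0.001,0.222,0],[0.0,-0.001,0.222,0],[0.0,-0.001,0.222,0]])

```text
clock: 3.45
position: [0.4369, 0.1252, 0.0167]
ee_rot: [-3.139, 0.112, -0.003]
force: [-0.5, -0.1, 0.0]
width: 0.819
gripper_force: 0.0
```

Request:
jog_arm(moves=[[0,0,0,0],[0,0,0,0],[0,0,0,0],[0,0,0,0],[0,0,0,0],[0,0,-0.02,0],[0,0,-0.06,0],[0,0,-0.1,0],[0,0,-0.1,0],[0,0,-0.1,0]], hand=0.02)

```text
clock: 4.7
position: [0.4358, 0.1246, 0.1152]
ee_rot: [3.139, -0.112, -0.001]
force: [0.5, -0.7, -1.2]
width: 0.435
gripper_force: 25.0
```

```bash
python3 - <<'E'
from h import *
G=(.654,-.0315)
a=-8.7
# grasp 33 mm behind the blank middle
go((*loc(G,a,-.19,0),.115,a),(*loc(G,a,-.19,0),.073,a),(*loc(G,a,-.043,0),.073,a),(*loc(G,a,-.043,0),.066,a))
save(cam('wrist'),'w2.png')
E
```

```text
t 4.7 p [0.4358 0.1246 0.1152] yaw -4.1 tilt [-0. -0. -1.] F [ 0.5 -0.7 -1.2] w 0.435 j [-0.04  0.36 -0.44  2.09  0.23  0.74 -2.27]
[0.0394, 0.1249, 0.0002] 0.0803
[0.0394, 0.1249, 0.0422] 0.0803
[0.1859, 0.1367, 0.0422] 0.0803
[0.186, 0.1367, 0.0492] 0.0803
```

View pics/w2.png

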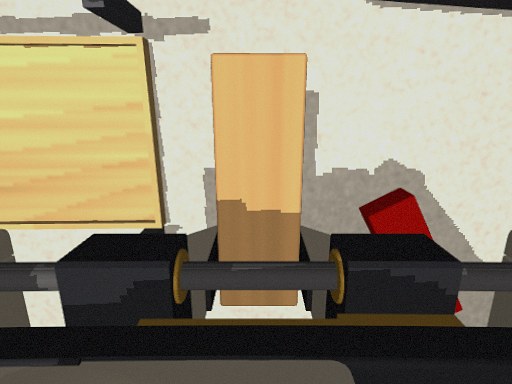

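The blank is held straight: its top face spans (212–307, 53–305) and the width reads 40 mm. Moving it to the gauge.

Request:
jog_arm(moves=[[0.02,0.06,0.0,0.08],[0.04,0.125,0.0,0.08],[0.04,0.125,0.0,0.08],[0.04,0.125,0.042,0.08],[0.04,0.125,0.042,0.08],[0.088,0.129,0.042,0.08],[0.137,0.133,0.042,0.08],[0.17,0.136,0.042,0.08],[0.186,0.137,0.042,0.08],[0.186,0.137,0.042,0.08],[0.186,0.137,0.042,0.08]])

```text
clock: 6.12
position: [0.6109, -0.0241, 0.074]
ee_rot: [-3.133, 0.236, 0.002]
force: [-1.3, 0.2, -1.3]
width: 0.437
gripper_force: 25.0
```

```bash
python3 - <<'E'
from h import *
G=(.654,-.0315)
a=-8.7
go((*loc(G,a,-.043,0),.067,a))
save(cam('scene'),'s2.png')
im=cam('scene')['color'][130:270,150:330,::-1];cv2.imwrite('pics/s2c.png',cv2.resize(im,None,fx=4,fy=4))
E
```

```text
t 6.12 p [ 0.6109 -0.0241  0.074 ] yaw -8.6 tilt [-0.001  0.    -1.   ] F [-1.3  0.2 -1.3] w 0.437 j [ 0.18  0.61 -0.33  1.75  0.26  0.82 -2.  ]
[0.0008, 0.0008, 0.007] 0.0017
```

View pics/s2c.png

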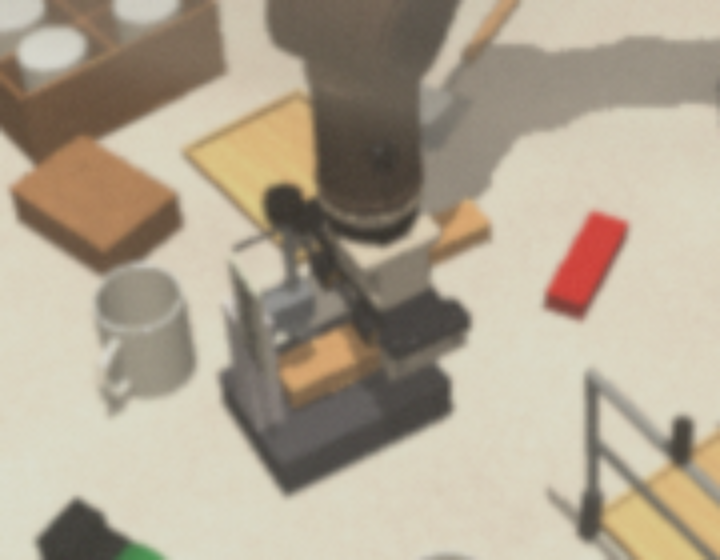

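The scene view shows the blank under the raised foot (crop 330,360), just above the anvil, with the knob at (285,200). Lowering, releasing and backing out.

Request:
jog_arm(moves=[[0.001,0.001,0.003,0],[0.001,0.001,0.0065,0],[0.001,0.001,0.0075,0],[0.001,0.001,0.0075,0]])

```text
clock: 6.72
position: [0.6126, -0.026, 0.0661]
ee_rot: [3.133, -0.237, -0.0]
force: [0.3, -0.6, -1.3]
width: 0.429
gripper_force: 25.0
```

Request:
jog_arm(moves=[[0,0,0,0],[0,0,0,0],[0,0,0,0],[-0.03,0,0,0],[-0.08,0,0,0],[-0.13,0,0,0],[-0.15,0,-0.06,0],[-0.15,0,-0.12,0],[-0.15,0,-0.18,0],[-0.15,0,-0.24,0],[-0.15,0,-0.27,0],[-0.15,0,-0.27,0],[-0.15,0,-0.27,0]], hand=0.06)

```text
clock: 8.35
position: [0.464, -0.0035, 0.3354]
ee_rot: [3.132, -0.237, -0.001]
force: [-0.7, 0.5, -0.5]
width: 0.651
gripper_force: 0.0
```

```bash
python3 - <<'E'
from blanks import *
blanks('top');blanks('scene')
go((.6837,-.0365,.33,-8.7),(.6837,-.0365,.298,-8.7),(.6837,-.0365,.240,-8.7))
E
```

```text
top 945 [ 0.6907 -0.3711] [0.1415 0.1006] -78.8 0.0506
top 94 [ 0.6596 -0.0453] [0.0846 0.0267] -0.8 0.0757
top 308 [ 0.4652 -0.1272] [0.1197 0.0397] -8.3 0.0273
scene 820 [ 0.6926 -0.3675] [0.1441 0.1028] -79.6 0.0479
scene 262 [ 0.4656 -0.1258] [0.1201 0.0472] -10.6 0.0249
scene 484 [ 0.642  -0.0396] [0.1434 0.0686] -6.9 0.0737
t 8.45 p [ 0.4638 -0.0035  0.3349] yaw -8.66 tilt [-0.002 -0.    -1.   ] F [0.  0.6 0.6] w 0.654 j [ 0.28  0.13 -0.43  1.76  0.06  1.27 -1.89]
[0.2224, -0.0005, 0.0044] 0.0006
[0.2225, -0.0005, 0.0364] 0.0006
[0.2226, -0.0006, 0.0944] 0.0006
```

Request:
jog_arm(moves=[[0.06,0,0,0],[0.12,0,0,0],[0.18,0,0,0],[0.22,-0.0005,0,0],[0.2225,-0.0005,0,0],[0.2225,-0.0005,0.015,0],[0.2225,-0.0005,0.03,0],[0.2225,-0.0005,0.045,0],[0.2225,-0.0005,0.06,0],[0.2225,-0.0005,0.075,0],[0.2225,-0.0005,0.085,0],[0.2225,-0.0005,0.09,0],[0.2225,-0.0005,0.092,0],[0.2225,-0.0005,0.092,0]], hand=0)

```text
clock: 10.2
position: [0.6846, -0.0365, 0.2445]
ee_rot: [3.133, -0.238, 0.0]
force: [-2.9, 0.4, 4.0]
width: 0.005
gripper_force: 2.3
```

```bash
python3 - <<'E'
from h import *
go((.6837,-.0365,.240,-8.7))
E
```

```text
t 10.2 p [ 0.6846 -0.0365  0.2445] yaw -8.67 tilt [ 0. -0. -1.] F [-2.9  0.4  4. ] w 0.005 j [ 0.2   0.56 -0.37  1.37  0.21  1.25 -1.91]
[-0.0009, 0.0001, 0.0045] 0.0005
```

Request:
jog_arm(moves=[[0,0,0.002,0],[0,0,0.004,0],[0,0,0.005,0],[0,0,0.005,0]])

```text
clock: 10.7
position: [0.6849, -0.0365, 0.2423]
ee_rot: [3.132, -0.238, 0.005]
force: [-9.7, -0.6, 19.8]
width: 0.003
gripper_force: 9.9
```

Request:
jog_arm(moves=[[0,0,0,0],[0,0,0,0],[0,0,0,0],[0,0,0,0],[0,0,0,0],[0,0,0,0],[0,0,0,0],[0,0,0,0],[0,0,0,0],[0,0,0,0]])

```text
clock: 11.95
position: [0.6849, -0.0365, 0.2423]
ee_rot: [3.132, -0.238, 0.005]
force: [-9.0, -1.0, 19.8]
width: 0.006
gripper_force: 9.9
```

```bash
python3 - <<'E'
from blanks import *
go()
im=cam('scene')['color'][130:270,150:330,::-1];cv2.imwrite('pics/s3c.png',cv2.resize(im,None,fx=4,fy=4))
blanks('scene')
E
```

```text
t 11.95 p [ 0.6849 -0.0365  0.2423] yaw -8.68 tilt [ 0.003 -0.    -1.   ] F [-9.  -1.  19.8] w 0.006 j [ 0.2   0.56 -0.37  1.38  0.21  1.24 -1.91]
scene 830 [ 0.6915 -0.3684] [0.147  0.1026] -79.2 0.0479
scene 263 [ 0.4667 -0.1263] [0.1212 0.0433] -7.4 0.0246
scene 450 [ 0.6418 -0.0409] [0.1426 0.0675] -7.5 0.0737
```

View pics/s3c.png

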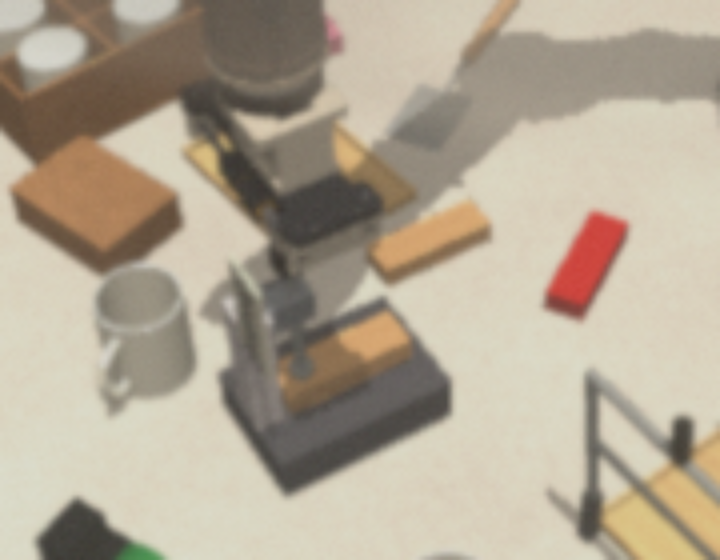

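The foot disc rests on the blank (crop 303,370). The fingertips are at 0.2313, so the spindle reads about 26 mm and this blank goes in the plain tray. Retracting and picking it up.

Request:
jog_arm(moves=[[0,0,-0.05,0],[0,0,-0.095,0],[0,0,-0.1,0],[-0.06,0,-0.1,0],[-0.12,0,-0.1,0],[-0.18,0,-0.1,0],[-0.22,0,-0.1,0],[-0.2225,0,-0.06,0],[-0.2225,0,0,0],[-0.2225,0,0.06,0],[-0.2225,0,0.12,0],[-0.2225,0,0.175,0],[-0.2225,0,0.175,0],[-0.2225,0,0.175,0]], hand=0.06)

```text
clock: 13.8
position: [0.4655, -0.0027, 0.0655]
ee_rot: [-3.132, 0.237, -0.002]
force: [0.5, -0.1, -0.2]
width: 0.651
gripper_force: 0.0
```

```bash
python3 - <<'E'
from h import *
go((.6126,-.026,.0675,-8.7))
im=cam('wrist');save(im,'w3.png')
P=cloud(im);m=(P[...,2]>.068)&(P[...,2]<.083)&(P[...,0]>.52)&(P[...,0]<.75)&(abs(P[...,1]+.03)<.06)
H=cv2.cvtColor(im['color'],cv2.COLOR_RGB2HSV);m&=(H[...,0]>5)&(H[...,0]<28)&(H[...,1]>60)
for c in comps(m): print(c.sum(),rect(P[c]),np.median(P[c][:,2]))
E
```

```text
t 13.8 p [ 0.4655 -0.0027  0.0655] yaw -8.66 tilt [ 0.001  0.    -1.   ] F [ 0.5 -0.1 -0.2] w 0.651 j [ 0.19  0.45 -0.38  2.12  0.28  0.62 -2.11]
[0.149, 0.0009, -0.0018] 0.0008
```

View pics/w3.png

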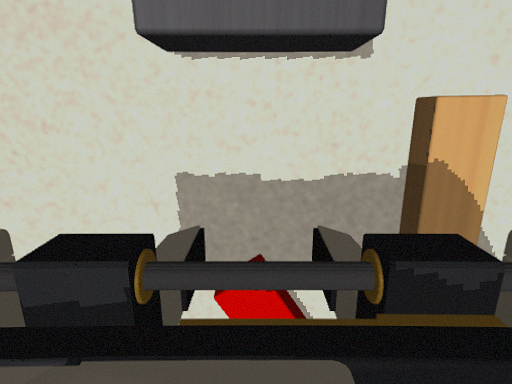

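The blank isn't in view at this height. The gauge front (133–385) is centred on the jaws, so I can slide in straight and grip.

Request:
jog_arm(moves=[[0.05,0.001,-0.002,0],[0.1,0.001,-0.002,0],[0.135,0.001,-0.002,0],[0.149,0.001,-0.002,0],[0.149,0.001,-0.002,0],[0.149,0.001,-0.002,0]])

```text
clock: 14.6
position: [0.6105, -0.0261, 0.0668]
ee_rot: [3.133, -0.237, -0.001]
force: [-1.2, 0.6, -0.8]
width: 0.651
gripper_force: 0.0
```

Request:
jog_arm(moves=[[0,0,0,0],[0,0,0,0],[0,0,0,0],[0,0,0,0],[0,0,0,0],[0,0,-0.006,0],[-0.05,0,-0.006,0],[-0.1,0,-0.006,0],[-0.16,0,-0.006,0],[-0.16,0,-0.06,0],[-0.16,0,-0.1,0],[-0.16,0,-0.1,0]], hand=0.02)

```text
clock: 16.1
position: [0.4558, -0.002, 0.1693]
ee_rot: [-3.132, 0.238, -0.011]
force: [0.3, -0.4, -0.9]
width: 0.437
gripper_force: 25.0
```

```bash
python3 - <<'E'
from h import *
T=(.4993,-.2955);a=-1.4
go((*loc(T,a,-.033,-.045),.16,a),(*loc(T,a,-.033,-.045),.025,a))
im=cam('top');P=cloud(im)
m=(abs(P[...,0]-.5)<.11)&(abs(P[...,1]+.2955)<.13)&(P[...,2]>.0105)&(P[...,2]<.03)
print(rect(P[m]),m.sum())
save(cam('wrist'),'w4.png')
E
```

```text
t 16.1 p [ 0.4558 -0.002   0.1693] yaw -8.68 tilt [ 0.007 -0.    -1.   ] F [ 0.3 -0.4 -0.9] w 0.437 j [ 0.27  0.28 -0.46  2.03  0.16  0.86 -2.  ]
[0.0602, 0.3324, 0.0094] -0.1271
[0.0593, 0.3325, 0.1444] -0.1271
(array([ 0.5074, -0.2971]), array([0.2566, 0.1949]), 88.7) 580
```

View pics/w4.png

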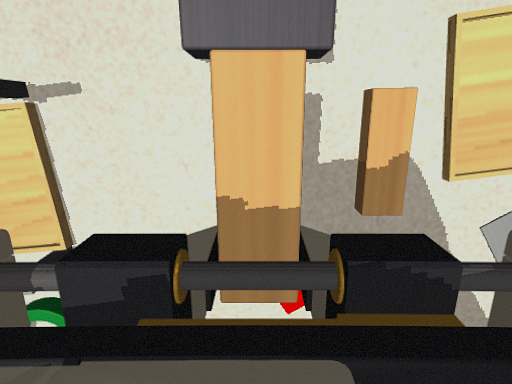

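The blank is held squarely (210–306, 48–302), with the right blank at (388,150) and the plain tray at far right. Carrying it over.

Request:
jog_arm(moves=[[0.01,0.06,0,-0.06],[0.02,0.12,0,-0.12],[0.03,0.18,0,-0.127],[0.045,0.24,0,-0.127],[0.06,0.3,0,-0.127],[0.06,0.332,0,-0.127],[0.06,0.332,0.05,-0.127],[0.06,0.332,0.1,-0.127],[0.06,0.332,0.125,-0.127],[0.06,0.332,0.135,-0.127],[0.06,0.332,0.135,-0.127]])

```text
clock: 17.58
position: [0.4624, -0.3392, 0.0304]
ee_rot: [-3.14, 0.038, 0.002]
force: [0.4, -0.1, -0.7]
width: 0.437
gripper_force: 25.0
```

```bash
python3 - <<'E'
from blanks import *
T=(.4993,-.2955);a=-1.4
go((*loc(T,a,-.033,-.045),.0225,a))
save(cam('wrist'),'w5.png')
E
```

```text
t 17.57 p [ 0.4624 -0.3392  0.0304] yaw -1.38 tilt [-0.001  0.001 -1.   ] F [ 0.4 -0.1 -0.7] w 0.437 j [ 0.74  0.62 -0.28  1.88  0.26  0.68 -1.29]
[0.0028, 0.0005, 0.0079] 0.0004
```

View pics/w5.png

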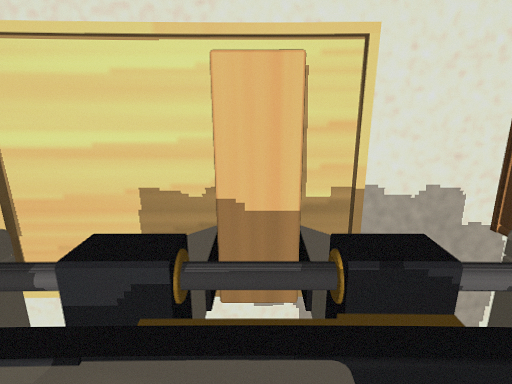

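The blank is over the tray's right third (210–306), inside the rims at row 37 and column 355. Nudging it 3 mm forward, lowering and releasing.

Request:
jog_arm(moves=[[0.003,0,0.004,0],[0.003,0,0.008,0],[0.003,0,0.008,0],[0.003,0,0.008,0]])

```text
clock: 18.12
position: [0.4658, -0.3397, 0.0234]
ee_rot: [3.141, -0.038, 0.0]
force: [-0.3, -0.3, -0.9]
width: 0.433
gripper_force: 25.0
```

Request:
jog_arm(moves=[[0,0,0,0],[0,0,0,0],[0,0,-0.005,0],[0,0,-0.05,0],[0,0,-0.1,0],[0,0,-0.15,0],[-0.02,-0.05,-0.18,0],[-0.04,-0.11,-0.18,0],[-0.04,-0.11,-0.18,0],[-0.04,-0.11,-0.18,0]], hand=0.06)

```text
clock: 19.38
position: [0.4287, -0.2291, 0.2037]
ee_rot: [3.14, -0.038, 0.001]
force: [-0.1, 0.2, -0.2]
width: 0.654
gripper_force: 0.0
```

```bash
python3 - <<'E'
from blanks import *
blanks('top');blanks('scene')
go((*loc((.4655,-.1268),-8.6,-.033,0),.06,-8.6),(*loc((.4655,-.1268),-8.6,-.033,0),.0165,-8.6))
save(cam('wrist'),'w6.png')
E
```

```text
top 944 [ 0.6908 -0.3718] [0.1428 0.1004] -78.7 0.051
top 288 [ 0.4656 -0.127 ] [0.1204 0.0387] -7.4 0.0275
scene 258 [ 0.495  -0.3399] [0.1358 0.0475] 1.8 0.0301
scene 819 [ 0.6914 -0.3692] [0.1458 0.1031] -79.1 0.0479
scene 267 [ 0.4662 -0.1265] [0.1235 0.048 ] -7.3 0.0245
t 19.48 p [ 0.4287 -0.2299  0.2032] yaw -1.47 tilt [ 0. -0. -1.] F [-0.5  0.4  0.6] w 0.655 j [ 0.7   0.28 -0.4   1.92  0.13  0.96 -1.35]
[0.0013, -0.1081, 0.1432] 0.1244
[0.0013, -0.1082, 0.1867] 0.1244
```

View pics/w6.png

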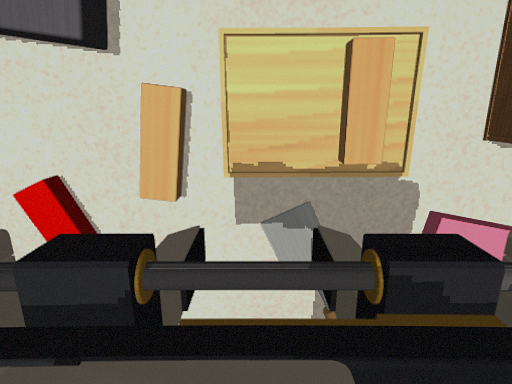

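The first blank lies flat in the plain tray (368,100). The second is at (163,140), and the spatula (300,235) and the decoys are undisturbed. Picking the right blank.

Request:
jog_arm(moves=[[0.001,-0.05,0,0.12],[0.001,-0.108,0,0.12],[0.001,-0.108,0,0.12],[0.001,-0.108,0.06,0.12],[0.001,-0.108,0.12,0.12],[0.001,-0.108,0.16,0.12],[0.001,-0.108,0.18,0.12],[0.001,-0.108,0.187,0.12],[0.001,-0.108,0.187,0.12]], hand=0.07)

```text
clock: 20.65
position: [0.4323, -0.1214, 0.0161]
ee_rot: [3.133, -0.228, -0.001]
force: [0.2, 0.5, -0.3]
width: 0.761
gripper_force: 0.0
```

Request:
jog_arm(moves=[[0,0,0,0],[0,0,0,0],[0,0,0,0],[0,0,0,0],[0,0,0,0],[0,0,-0.02,0],[0,0,-0.06,0],[0,0,-0.1,0],[0,0,-0.1,0],[0,0,-0.1,0]], hand=0.02)

```text
clock: 21.9
position: [0.4316, -0.1208, 0.1157]
ee_rot: [3.133, -0.227, -0.001]
force: [0.2, -1.0, -1.1]
width: 0.436
gripper_force: 25.0
```

```bash
python3 - <<'E'
from h import *
G=(.654,-.0315)
a=-8.7
go((*loc(G,a,-.19,0),.115,a),(*loc(G,a,-.19,0),.073,a),(*loc(G,a,-.043,0),.073,a),(*loc(G,a,-.043,0),.067,a))
save(cam('wrist'),'w7.png')
E
```

```text
t 21.9 p [ 0.4316 -0.1208  0.1157] yaw -8.28 tilt [-0.001 -0.    -1.   ] F [ 0.2 -1.  -1.1] w 0.436 j [ 0.5   0.35 -0.43  2.11  0.21  0.73 -1.78]
[0.0172, -0.1218, 0.0007] 0.0073
[0.0173, -0.1218, 0.0427] 0.0073
[0.1643, -0.1208, 0.0426] 0.0073
[0.1643, -0.1208, 0.0486] 0.0073
```

View pics/w7.png

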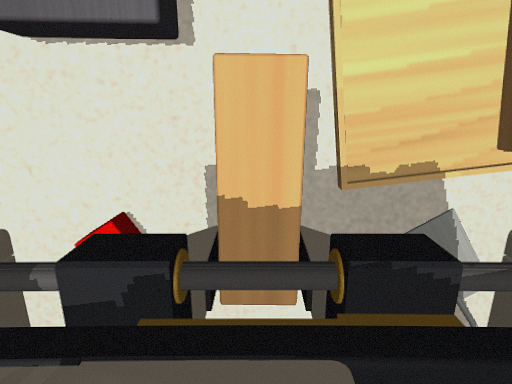

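The right blank is held squarely (213–308, 53–304). Taking it to the gauge the same way.

Request:
jog_arm(moves=[[0.01,-0.06,0,0.007],[0.017,-0.122,0,0.007],[0.017,-0.122,0,0.007],[0.017,-0.122,0.042,0.007],[0.017,-0.122,0.042,0.007],[0.06,-0.1215,0.042,0.007],[0.11,-0.121,0.042,0.007],[0.15,-0.121,0.042,0.007],[0.164,-0.121,0.042,0.007],[0.164,-0.121,0.042,0.007],[0.164,-0.121,0.046,0.007],[0.164,-0.121,0.05,0.007],[0.164,-0.121,0.05,0.007]])

```text
clock: 23.58
position: [0.6108, -0.0244, 0.0664]
ee_rot: [3.132, -0.237, -0.001]
force: [-2.4, -0.9, 3.4]
width: 0.434
gripper_force: 25.0
```

Request:
jog_arm(moves=[[0,0,0,0],[0,0,0,0],[0,0,0,0],[-0.03,0,0,0],[-0.08,0,0,0],[-0.13,0,0,0],[-0.15,0,-0.06,0],[-0.15,0,-0.12,0],[-0.15,0,-0.18,0],[-0.15,0,-0.24,0],[-0.15,0,-0.27,0],[-0.15,0,-0.27,0],[-0.15,0,-0.27,0]], hand=0.06)

```text
clock: 25.2
position: [0.4631, -0.002, 0.3354]
ee_rot: [3.132, -0.237, -0.002]
force: [0.5, -0.6, -0.1]
width: 0.656
gripper_force: 0.0
```

```bash
python3 - <<'E'
from blanks import *
blanks('top');blanks('scene')
go((.6837,-.0365,.335,-8.7),(.6837,-.0365,.240,-8.7))
E
```

```text
top 946 [ 0.6902 -0.371 ] [0.1419 0.1019] -79.3 0.051
top 98 [ 0.6637 -0.0404] [0.0853 0.0296] -7.2 0.076
top 337 [ 0.4998 -0.3408] [0.1204 0.0421] -0.4 0.0336
scene 253 [ 0.5025 -0.338 ] [0.1208 0.0487] -3.5 0.0301
scene 821 [ 0.6918 -0.3696] [0.1438 0.1038] -79.9 0.0479
scene 484 [ 0.6415 -0.0407] [0.1435 0.0688] -9.7 0.0733
t 25.3 p [ 0.4628 -0.0021  0.3349] yaw -8.66 tilt [-0.002 -0.    -1.   ] F [0.3 0.  0.1] w 0.654 j [ 0.34  0.14 -0.51  1.76  0.07  1.27 -1.91]
[0.2235, 0.0008, -0.0006] 0.0006
[0.2238, 0.0007, 0.0944] 0.0006
```

Request:
jog_arm(moves=[[0.06,0,0,0],[0.12,0,0,0],[0.18,0,0,0],[0.22,0.001,0,0],[0.223,0.001,0,0],[0.223,0.001,0.015,0],[0.223,0.001,0.03,0],[0.223,0.001,0.045,0],[0.223,0.001,0.06,0],[0.223,0.001,0.075,0],[0.223,0.001,0.085,0],[0.223,0.001,0.09,0],[0.223,0.001,0.093,0],[0.223,0.001,0.095,0],[0.223,0.001,0.097,0],[0.223,0.001,0.097,0]], hand=0)

```text
clock: 27.3
position: [0.684, -0.0365, 0.2423]
ee_rot: [3.132, -0.238, 0.004]
force: [-10.7, -1.2, 21.3]
width: 0.003
gripper_force: 10.5
```

Request:
jog_arm(moves=[[0,0,0,0],[0,0,0,0],[0,0,0,0],[0,0,0,0],[0,0,0,0],[0,0,0,0],[0,0,0,0],[0,0,0,0],[0,0,0,0],[0,0,0,0]])

```text
clock: 28.55
position: [0.684, -0.0365, 0.2423]
ee_rot: [3.132, -0.238, 0.004]
force: [-10.5, -1.0, 20.9]
width: 0.0
gripper_force: 10.5
```

```bash
python3 - <<'E'
from blanks import *
blanks('scene');go()
E
```

```text
scene 823 [ 0.6925 -0.3679] [0.144  0.1013] -78.5 0.048
scene 451 [ 0.6403 -0.04  ] [0.144  0.0701] -10.2 0.0733
t 28.6 p [ 0.684  -0.0365  0.2423] yaw -8.68 tilt [ 0.002 -0.001 -1.   ] F [-10.3  -0.7  20.8] w 0.003 j [ 0.24  0.57 -0.44  1.37  0.25  1.25 -1.94]
```

Same stop height, so this one is also 26 mm and goes in the plain tray, left slot.

Request:
jog_arm(moves=[[0,0,-0.05,0],[0,0,-0.095,0],[0,0,-0.1,0],[-0.06,0,-0.1,0],[-0.12,0,-0.1,0],[-0.18,0,-0.1,0],[-0.22,0,-0.1,0],[-0.2225,0,-0.06,0],[-0.2225,0,0,0],[-0.2225,0,0.06,0],[-0.2225,0,0.12,0],[-0.2225,0,0.173,0],[-0.2225,0,0.173,0],[-0.2225,0,0.173,0]], hand=0.06)

```text
clock: 30.35
position: [0.4647, -0.0027, 0.0675]
ee_rot: [-3.132, 0.237, -0.002]
force: [0.1, -0.3, 0.4]
width: 0.652
gripper_force: 0.0
```

```bash
python3 - <<'E'
from blanks import *
blanks('top');blanks('scene')
go((.6115,-.0252,.0675,-8.7))
E
```

```text
top 944 [ 0.6905 -0.3709] [0.1416 0.101 ] -78.5 0.0509
top 281 [ 0.6459 -0.0296] [0.1235 0.0448] -8.9 0.0767
top 338 [ 0.5001 -0.3406] [0.119  0.0418] -1.9 0.033
scene 255 [ 0.5025 -0.3382] [0.1219 0.0456] -0.2 0.0301
scene 821 [ 0.6918 -0.3687] [0.1461 0.1026] -79.3 0.0482
scene 488 [ 0.6405 -0.0404] [0.1427 0.0689] -8.3 0.0734
t 30.45 p [ 0.4655 -0.0029  0.0683] yaw -8.68 tilt [ 0.004 -0.    -1.   ] F [ 0.2 -0.3  0.6] w 0.655 j [ 0.24  0.45 -0.44  2.11  0.32  0.64 -2.15]
[0.1477, 0.0, 0.0014] 0.0003
```

Request:
jog_arm(moves=[[0.05,0,0,0],[0.1,0,0,0],[0.135,0,0,0],[0.148,0,0,0],[0.148,0,0,0],[0.148,0,0,0]])

```text
clock: 31.2
position: [0.6089, -0.025, 0.0667]
ee_rot: [3.133, -0.237, -0.001]
force: [-0.1, -0.5, -0.1]
width: 0.65
gripper_force: 0.0
```

Request:
jog_arm(moves=[[0,0,0,0],[0,0,0,0],[0,0,0,0],[0,0,0,0],[0,0,0,0],[0,0,-0.006,0],[-0.05,0,-0.006,0],[-0.1,0,-0.006,0],[-0.16,0,-0.006,0],[-0.16,0,-0.06,0],[-0.16,0,-0.1,0],[-0.16,0,-0.1,0]], hand=0.02)

```text
clock: 32.7
position: [0.4543, -0.001, 0.1692]
ee_rot: [-3.132, 0.238, -0.011]
force: [0.3, -1.1, -2.3]
width: 0.434
gripper_force: 25.0
```

```bash
python3 - <<'E'
from blanks import *
T=(.4993,-.2955);a=-1.4
blanks('top')
go((*loc(T,a,-.033,.045),.16,a),(*loc(T,a,-.033,.045),.03,a))
E
```

```text
top 943 [ 0.691  -0.3715] [0.1441 0.1019] -79.2 0.051
top 339 [ 0.4997 -0.3409] [0.118  0.0421] -0.6 0.0326
t 32.75 p [ 0.4531 -0.0013  0.1675] yaw -8.7 tilt [ 0.004 -0.    -1.   ] F [-0.4  0.2 -0.7] w 0.433 j [ 0.32  0.29 -0.53  2.03  0.19  0.86 -2.04]
[0.0517, 0.2434, 0.0076] -0.1274
[0.0512, 0.2434, 0.1376] -0.1274
```

Request:
jog_arm(moves=[[0.01,0.06,0,-0.06],[0.02,0.12,0,-0.127],[0.035,0.18,0,-0.127],[0.05,0.243,0,-0.127],[0.05,0.243,0,-0.127],[0.05,0.243,0.05,-0.127],[0.05,0.243,0.1,-0.127],[0.05,0.243,0.125,-0.127],[0.05,0.243,0.138,-0.127],[0.05,0.243,0.138,-0.127]])

```text
clock: 34.0
position: [0.4644, -0.2482, 0.0274]
ee_rot: [-3.14, 0.037, 0.003]
force: [0.4, 0.7, -0.3]
width: 0.433
gripper_force: 25.0
```

```bash
python3 - <<'E'
from blanks import *
T=(.4993,-.2955);a=-1.4
go((*loc(T,a,-.034,.045),.0235,a))
save(cam('wrist'),'w8.png')
E
```

```text
t 34.0 p [ 0.4644 -0.2482  0.0274] yaw -1.35 tilt [-0.002  0.001 -1.   ] F [ 0.4  0.7 -0.3] w 0.433 j [ 0.65  0.58 -0.36  1.99  0.34  0.62 -1.52]
[0.0021, 0.0015, 0.0039] 0.0009
```

View pics/w8.png

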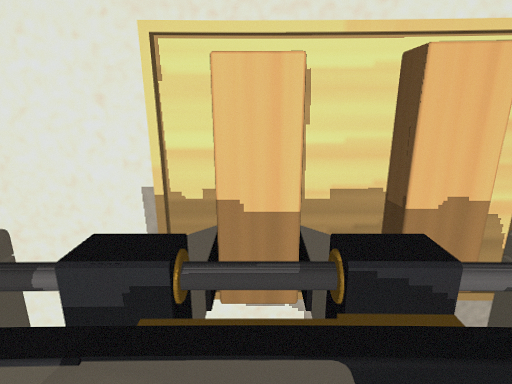

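The second blank is over the left part of the tray (210–306), well clear of the first (400–512). Lowering, releasing and measuring the keeper.

Request:
jog_arm(moves=[[0.002,0.001,0.002,0],[0.002,0.001,0.0045,0],[0.002,0.001,0.0045,0],[0.002,0.001,0.0045,0]])

```text
clock: 34.55
position: [0.4668, -0.2501, 0.0239]
ee_rot: [3.141, -0.038, 0.0]
force: [0.2, -0.7, -2.0]
width: 0.435
gripper_force: 25.0
```

Request:
jog_arm(moves=[[0,0,0,0],[0,0,0,0],[0,0,-0.005,0],[0,0,-0.05,0],[0,0,-0.1,0],[0,0,-0.15,0],[0,-0.05,-0.2,0],[0,-0.11,-0.25,0],[0,-0.17,-0.3,0],[0,-0.22,-0.3,0],[0,-0.22,-0.3,0],[0,-0.22,-0.3,0]], hand=0.06)

```text
clock: 36.05
position: [0.4722, -0.0282, 0.3247]
ee_rot: [3.141, -0.032, 0.003]
force: [0.6, -0.7, -0.5]
width: 0.654
gripper_force: 0.0
```

```bash
python3 - <<'E'
from blanks import *
blanks('top');blanks('scene');go()
T=np.array((.4954,.3063));a=np.radians(-3.9);u=np.array((np.cos(a),np.sin(a)));w=np.array((-u[1],u[0]))
for n in('top','scene'):
    im=cam(n);P=cloud(im);V=im['color'].max(-1)
    d=P[...,:2]-T;lx=d@u;ly=d@w;Z=P[...,2]
    m=(lx>.04)&(lx<.16)&(abs(ly)<.112)&(Z>.03)&(Z<.32)
    print(n,m.sum(),'ly range',ly[m].min(),ly[m].max())
    for z0 in np.arange(.04,.3,.025):
        k=m&(Z>=z0)&(Z<z0+.025)
        if k.any(): print(round(z0+.012,3),k.sum(),np.median(lx[k]).round(4),lx[k].min().round(3),lx[k].max().round(3),ly[k].min().round(3),ly[k].max().round(3))
    k=m&(Z>.245)&(abs(ly)<.03);
    if k.any(): print('grip',k.sum(),P[k].mean(0).round(4),lx[k].mean(),ly[k].mean(),ly[k].min(),ly[k].max(),Z[k].max(),V[k].mean())
    # posts near
    k=(lx<-.06)&(lx>-.12)&(abs(ly)<.13)&(Z>.04)&(Z<.1)
    for c in comps(k,5): print('post',c.sum(),lx[c].mean(),ly[c].mean(),Z[c].max())
E
```

```text
top 948 [ 0.6906 -0.3711] [0.1413 0.0999] -78.8 0.0508
top 310 [ 0.5032 -0.2495] [0.1252 0.0377] -1.6 0.0329
top 336 [ 0.5001 -0.3414] [0.1204 0.0425] -0.3 0.0327
scene 254 [ 0.5016 -0.3396] [0.1219 0.0465] -1.3 0.03
scene 821 [ 0.6921 -0.3702] [0.1465 0.1037] -78.4 0.0481
scene 192 [ 0.4895 -0.2496] [0.0971 0.044 ] -0.1 0.0305
t 36.15 p [ 0.4719 -0.0312  0.3235] yaw -1.43 tilt [-0.001 -0.001 -1.   ] F [-0.  -0.8 -0.6] w 0.655 j [ 0.47  0.17 -0.6   1.75  0.1   1.25 -1.75]
top 398 ly range -0.0986002042835463 0.1021959211402088
0.052 26 0.0829 0.078 0.093 -0.099 0.102
0.077 17 0.0839 0.08 0.09 -0.099 0.102
0.102 13 0.0882 0.085 0.094 -0.096 0.098
0.127 11 0.0899 0.088 0.1 -0.096 0.097
0.152 114 0.0939 0.089 0.099 -0.096 0.092
0.177 17 0.0953 0.091 0.1 -0.096 0.097
0.202 14 0.0977 0.095 0.103 -0.097 0.097
0.227 149 0.1018 0.096 0.108 -0.098 0.097
0.252 13 0.0995 0.097 0.106 -0.005 0.005
0.277 18 0.1064 0.099 0.115 -0.005 0.009
grip 28 [0.5996 0.2999 0.2662] 0.10434736667236598 0.0006991141659428332 -0.004743636228712718 0.008747059228842726 0.27832938386250455 48.92857142857143
post 25
[... 187 characters left out ...]
3
0.052 59 0.0903 0.077 0.094 -0.099 0.104
0.077 26 0.0907 0.085 0.095 -0.091 0.103
0.102 27 0.0921 0.087 0.097 -0.091 0.103
0.127 28 0.0952 0.09 0.098 -0.09 0.101
0.152 178 0.0954 0.087 0.102 -0.095 0.101
0.177 34 0.1012 0.094 0.104 -0.094 0.102
0.202 35 0.1035 0.097 0.107 -0.093 0.102
0.227 246 0.1046 0.098 0.11 -0.094 0.102
0.252 26 0.1094 0.098 0.114 0.002 0.011
0.277 25 0.1073 0.1 0.114 -0.003 0.011
grip 47 [0.6033 0.3048 0.2623] 0.10777297524531636 0.005841038235958946 -0.0025602429424107544 0.011243831214730085 0.27106651192673686 96.59574468085107
post 33 -0.08244305461878164 -0.08926730135214567 0.06794482747001084
post 50 -0.08406480677824918 0.09614933360877419 0.07068429949373033
```

Both blanks lie in the plain tray at (0.502,-0.250) and (0.500,-0.341). The keeper is at about 1.69 rad, with its hinge at tray-local x≈0.085 and the grip near (0.602,0.302,0.25). Approaching from above.

```bash
python3 - <<'E'
from blanks import *
T=(.4954,.3063)
go((*loc(T,-3.9,.107,.003),.38,-3.9),(*loc(T,-3.9,.107,.003),.246,-3.9))
E
```

```text
t 36.25 p [ 0.4718 -0.0317  0.3232] yaw -1.52 tilt [-0.001 -0.    -1.   ] F [ 0.2 -0.  -0.3] w 0.655 j [ 0.47  0.17 -0.59  1.75  0.1   1.25 -1.75]
[0.1215, -0.3371, -0.0571] 0.0415
[0.1217, -0.3371, 0.0769] 0.0415
```

Request:
jog_arm(moves=[[0.01,0,-0.055,0.04],[0.03,-0.055,-0.057,0.04],[0.05,-0.11,-0.057,0.04],[0.07,-0.165,-0.057,0.04],[0.09,-0.22,-0.057,0.04],[0.11,-0.275,-0.057,0.04],[0.1215,-0.337,-0.057,0.04],[0.1215,-0.337,-0.057,0.04],[0.1215,-0.337,-0.057,0.04],[0.1215,-0.337,-0.057,0.04]])

```text
clock: 37.5
position: [0.6027, 0.3015, 0.3807]
ee_rot: [3.139, -0.106, 0.001]
force: [0.2, 0.7, 0.9]
width: 0.652
gripper_force: 0.0
```

```bash
python3 - <<'E'
from blanks import *
T=(.4954,.3063)
go((*loc(T,-3.9,.107,.003),.246,-3.9))
im=cam('wrist');save(im,'w9.png');
E
```

```text
t 37.5 p [0.6027 0.3015 0.3807] yaw -3.87 tilt [ 0.    -0.001 -1.   ] F [0.2 0.7 0.9] w 0.652 j [-0.18  0.53 -0.65  1.15  0.32  1.55 -2.41]
[-0.0004, -0.0007, 0.1347] 0.0006
```

View pics/w9.png

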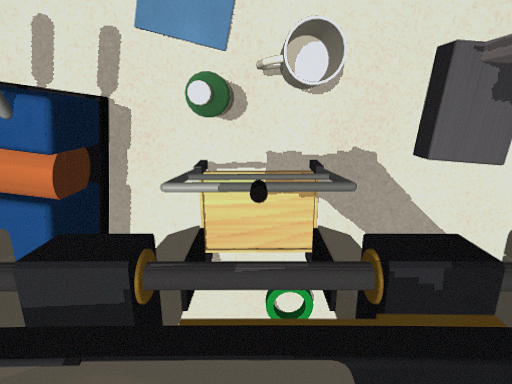

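The grip (259,190) lines up with the jaw centre. J7 is near its limit, so I'm taking the equivalent grasp half a turn round.

Request:
jog_arm(moves=[[0,0,0,-0.18],[0,0,0,-0.36],[0,0,0,-0.54],[0,0,0,-0.72],[0,0,0,-0.9],[0,0,0,-1.08],[0,0,0,-1.26],[0,0,0,-1.44],[0,0,0,-1.57],[0,0,0,-1.57]])

```text
clock: 38.8
position: [0.6023, 0.3024, 0.381]
ee_rot: [2.295, 2.144, 0.0]
force: [0.2, -1.2, 0.3]
width: 0.652
gripper_force: 0.0
```

Request:
jog_arm(moves=[[0,0,0,-0.18],[0,0,0,-0.36],[0,0,0,-0.54],[0,0,0,-0.72],[0,0,0,-0.9],[0,0,0,-1.08],[0,0,0,-1.26],[0,0,0,-1.44],[0,0,0,-1.57],[0,0,0,-1.57]])

```text
clock: 40.05
position: [0.602, 0.3032, 0.3809]
ee_rot: [0.111, 3.139, -0.001]
force: [0.1, 0.4, 0.6]
width: 0.653
gripper_force: 0.0
```

```bash
python3 - <<'E'
from blanks import *
T=(.4954,.3063)
go((*loc(T,-3.9,.106,.003),.246,176.1))
E
```

```text
t 40.05 p [0.602  0.3032 0.3809] yaw 175.97 tilt [ 0. -0. -1.] F [0.1 0.4 0.6] w 0.653 j [ 0.03  0.71 -1.22  1.13  0.66  1.7   0.5 ]
[0.0006, -0.0011, 0.1349] -0.0023
```

Request:
jog_arm(moves=[[0,0,0.04,0],[0,0,0.08,0],[0,0,0.11,0],[0,0,0.128,0],[0,0,0.135,0],[0,0,0.135,0],[0,0,0.135,0]])

```text
clock: 40.92
position: [0.602, 0.3044, 0.247]
ee_rot: [0.104, 3.139, 0.002]
force: [-0.4, 0.1, 0.1]
width: 0.655
gripper_force: 0.0
```

Request:
jog_arm(moves=[[0,0,0,0],[0,0,0,0],[0,0,0,0],[0,0,0,0],[0,0,0,0]], hand=0, newtons=10)

```text
clock: 41.55
position: [0.6021, 0.3015, 0.2455]
ee_rot: [-0.106, -3.14, 0.007]
force: [-0.3, -3.8, 5.6]
width: 0.169
gripper_force: 10.0
```

```bash
python3 - <<'E'
from blanks import *
T=(.4954,.3063);s,p,R=pose()
g=p+np.array([0,0,.008]);d=g[:2]-T;a=np.radians(-3.9)
lx=d@[np.cos(a),np.sin(a)]-.085;lz=g[2]-.057;r=np.hypot(lx,lz);th0=np.arctan2(lz,-lx);print(r,th0)
go()
yaw=np.arctan2(R[1,0],R[0,0])
dy=-np.array([np.cos(a),np.sin(a)])  # towards robot
for th in np.arange(th0,-.05,-.12):
    th=max(th,0);x=r*(np.cos(th)-np.cos(th0));z=r*(np.sin(th)-np.sin(th0))
    v=R.T@np.array([*(dy*x),z]);print(round(th,2),np.round(v,3).tolist())
E
```

```text
0.19772597406182554 1.6813568645186052
t 41.55 p [0.6021 0.3015 0.2455] yaw 176.14 tilt [-0.    -0.005 -1.   ] F [-0.3 -3.8  5.6] w 0.169 j [ 0.07  0.79 -1.19  1.36  0.73  1.46  0.42]
1.68 [0.0, 0.0, 0.0]
1.56 [0.024, 0.0, -0.001]
1.44 [0.047, 0.0, 0.0]
1.32 [0.071, 0.0, 0.005]
1.2 [0.093, 0.0, 0.012]
1.08 [0.115, 0.0, 0.022]
0.96 [0.135, 0.0, 0.034]
0.84 [0.154, 0.0, 0.049]
0.72 [0.17, 0.0, 0.066]
0.6 [0.185, 0.0, 0.085]
0.48 [0.197, 0.001, 0.105]
0.36 [0.207, 0.001, 0.127]
0.24 [0.214, 0.001, 0.149]
0.12 [0.218, 0.001, 0.173]
0.0 [0.22, 0.001, 0.196]
```

The rod is pinched (opening 15.5 mm). Swinging it along the arc.

Request:
jog_arm(moves=[[0.012,0,-0.001,0],[0.024,0,-0.001,0],[0.035,0,-0.001,0],[0.047,0,0,0],[0.059,0,0.002,0],[0.071,0,0.005,0],[0.082,0,0.008,0],[0.093,0,0.012,0],[0.104,0,0.017,0],[0.115,0,0.022,0],[0.125,0,0.028,0],[0.135,0,0.034,0],[0.145,0,0.041,0],[0.154,0,0.049,0]])

```text
clock: 43.3
position: [0.4481, 0.3115, 0.1958]
ee_rot: [-0.106, -3.14, 0.008]
force: [0.3, -7.4, 0.1]
width: 0.167
gripper_force: 10.0
```

```bash
python3 - <<'E'
from blanks import *
T=np.array((.4954,.3063));a=np.radians(-3.9);s,p,R=pose();go()
d=p[:2]-T;print('lx',d@[np.cos(a),np.sin(a)]-.085,'z',p[2]+.008-.057)
E
```

```text
t 43.3 p [0.4481 0.3115 0.1958] yaw 176.14 tilt [-0.    -0.005 -1.   ] F [ 0.3 -7.4  0.1] w 0.167 j [ 0.09  0.65 -1.21  1.76  0.65  1.21  0.19]
lx -0.1325685378376742 z 0.1468029793290487
```

Request:
jog_arm(moves=[[0.008,-0.001,0.008,0],[0.016,-0.001,0.017,0],[0.024,-0.001,0.026,0],[0.031,-0.001,0.036,0],[0.037,-0.001,0.046,0],[0.043,-0.001,0.056,0],[0.048,-0.001,0.067,0],[0.053,-0.001,0.078,0],[0.057,-0.001,0.089,0],[0.06,-0.001,0.1,0],[0.062,-0.001,0.112,0],[0.064,-0.001,0.124,0],[0.065,-0.001,0.136,0],[0.066,-0.001,0.147,0],[0.066,-0.001,0.147,0],[0.066,-0.001,0.147,0]])

```text
clock: 45.3
position: [0.3815, 0.3157, 0.0493]
ee_rot: [-0.104, -3.139, 0.005]
force: [-2.2, -6.0, -1.3]
width: 0.173
gripper_force: 10.0
```

```bash
cat > kp.py <<'E'
from blanks import *
go()
T=np.array((.4954,.3063));a=np.radians(-3.9);u=np.array((np.cos(a),np.sin(a)));w=np.array((-u[1],u[0]))
for n in('top','scene'):
    im=cam(n);P=cloud(im);d=P[...,:2]-T;lx=d@u;ly=d@w;Z=P[...,2]
    m=(lx>-.11)&(lx<.1)&(abs(ly)<.105)&(Z>.025)&(Z<.085)
    for x0 in np.arange(-.11,.1,.03):
        k=m&(lx>=x0)&(lx<x0+.03)
        if k.any(): print(n,round(x0+.015,3),k.sum(),np.median(Z[k]).round(4))
E
python3 kp.py
```

```text
t 45.3 p [0.3815 0.3157 0.0493] yaw 176.21 tilt [-0.001 -0.003 -1.   ] F [-2.2 -6.  -1.3] w 0.173 j [-0.06  0.75 -1.07  2.02  0.85  0.91 -0.09]
top -0.005 26 0.0641
top 0.025 21 0.0635
top 0.055 36 0.0624
top 0.085 55 0.062
scene -0.095 256 0.0646
scene -0.065 117 0.0634
scene -0.035 56 0.0635
scene -0.005 182 0.0622
scene 0.025 48 0.0615
scene 0.055 52 0.0611
scene 0.085 116 0.0547
```

Nearly level, with no catch contact force yet. Pressing down a bit further.

Request:
jog_arm(moves=[[0,0,0.002,0],[0,0,0.004,0],[0,0,0.006,0],[0,0,0.006,0]])

```text
clock: 45.9
position: [0.3817, 0.3158, 0.0439]
ee_rot: [-0.104, -3.139, 0.005]
force: [-2.7, -8.8, 4.5]
width: 0.17
gripper_force: 10.0
```

Request:
jog_arm(moves=[[0,0,0.002,0],[0,0,0.004,0],[0,0,0.005,0],[0,0,0.005,0]])

```text
clock: 46.4
position: [0.3824, 0.3157, 0.0395]
ee_rot: [0.105, 3.139, -0.005]
force: [-1.9, -10.3, 12.2]
width: 0.17
gripper_force: 10.0
```

```bash
python3 kp.py
```

```text
t 46.4 p [0.3824 0.3157 0.0395] yaw 176.18 tilt [ 0.001 -0.003 -1.   ] F [ -1.9 -10.3  12.2] w 0.17 j [-0.07  0.76 -1.05  2.03  0.87  0.9  -0.11]
top -0.005 33 0.0626
top 0.025 19 0.0625
top 0.055 37 0.0612
top 0.085 54 0.0607
scene -0.095 235 0.0598
scene -0.065 129 0.0601
scene -0.035 54 0.0598
scene -0.005 183 0.06
scene 0.025 50 0.0601
scene 0.055 49 0.0603
scene 0.085 118 0.0543
```

The frame is level across its length and resisting at 12 N, so it is in its catches. Releasing and retreating.

Request:
jog_arm(moves=[[0,0,-0.002,0],[0,0,-0.002,0],[0,0,-0.002,0],[0,0,-0.002,0],[0,0,-0.03,0],[0,0,-0.08,0],[0,0,-0.14,0],[0,0,-0.2,0],[0,-0.06,-0.24,0],[0,-0.12,-0.24,0],[0,-0.18,-0.24,0],[0,-0.22,-0.24,0],[0,-0.22,-0.24,0],[0,-0.22,-0.24,0]], hand=0.05)

```text
clock: 48.25
position: [0.3678, 0.0982, 0.2789]
ee_rot: [0.104, 3.139, 0.0]
force: [0.1, 0.6, -0.6]
width: 0.545
gripper_force: 0.0
```

```bash
python3 kp.py; python3 - <<'E'
from blanks import *
blanks('top');blanks('scene')
im=cam('top');P=cloud(im);k=(abs(P[...,0]-.684)<.03)&(abs(P[...,1]+.036)<.03)&(P[...,2]>.2)
print('knob',np.median(P[k][:,2]));cv2.imwrite('pics/end.png',cv2.resize(im['color'][80:300,120:400,::-1],None,fx=2.7,fy=2.7))
E
```

```text
t 48.25 p [0.3678 0.0982 0.2789] yaw 176.19 tilt [ 0.001 -0.    -1.   ] F [ 0.1  0.6 -0.6] w 0.545 j [ 0.79  0.13 -1.25  1.98  0.13  1.12  0.99]
top -0.095 110 0.0639
top -0.065 34 0.0629
top -0.035 13 0.0641
top -0.005 89 0.062
top 0.025 23 0.0623
top 0.055 45 0.0622
top 0.085 55 0.0602
scene -0.095 185 0.0609
scene -0.065 130 0.059
scene -0.035 55 0.0609
scene -0.005 181 0.0598
scene 0.025 50 0.0605
scene 0.055 52 0.0608
scene 0.085 116 0.054
top 945 [ 0.6907 -0.3704] [0.1417 0.1011] -78.9 0.0512
top 337 [ 0.508  -0.2769] [0.1203 0.0477] 7.3 0.0329
top 339 [ 0.4998 -0.3435] [0.1183 0.0468] -1.0 0.0328
scene 248 [ 0.5019 -0.3397] [0.1235 0.0482] -2.1 0.03
scene 199 [ 0.5072 -0.2726] [0.1252 0.0477] 4.6 0.0304
scene 818 [ 0.6928 -0.3687] [0.1451 0.1048] -80.8 0.048
knob 0.28525043914983983
```

View pics/end.png

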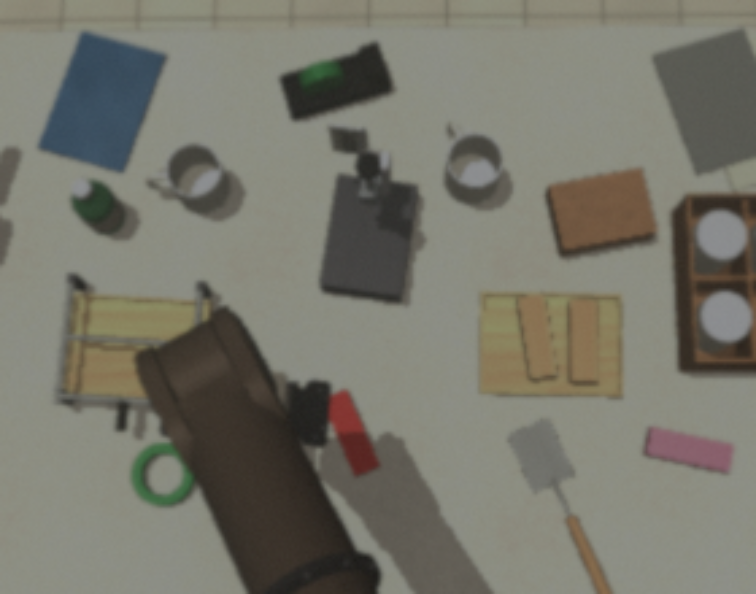

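The keeper is down, the knob is back up at 0.285 and the gauge is empty. One blank in the plain tray (crop 537,337) was knocked to about 6° skew. Checking that it still lies flat.

```bash
python3 - <<'E'
from h import *
for n in('top','scene'):
    A={}
    im=cam(n);P=cloud(im);hs=cv2.cvtColor(im['color'],cv2.COLOR_RGB2HSV)
    m=(abs(P[...,0]-.5)<.075)&(P[...,1]>-.40)&(P[...,1]<-.22)&(P[...,2]>.024)
    for c in comps(cv2.erode(m.astype(np.uint8),np.ones((3,3)))>0,40):
        Q=P[c];q=Q-Q.mean(0);b=np.linalg.lstsq(np.c_[q[:,:2],np.ones(len(q))],q[:,2],rcond=None)[0]
        print(n,c.sum(),Q.mean(0).round(4),'slopes',b[:2].round(3),rect(P[c]))
    F=(abs(P[...,0]-.5)<.06)&(P[...,1]>-.39)&(P[...,1]<-.21)&(P[...,2]<.014);q=P[F];b=np.linalg.lstsq(np.c_[q[:,:2],np.ones(len(q))],q[:,2],rcond=None)[0];print('floor slopes',b[:2].round(3),np.median(q[:,2]))
E
```

```text
top 222 [ 0.5051 -0.2741  0.0335] slopes [-0.02   0.098] (array([ 0.5071, -0.2737]), array([0.111 , 0.0341]), 6.9)
top 224 [ 0.5013 -0.34    0.0332] slopes [0.005 0.029] (array([ 0.4993, -0.3409]), array([0.1109, 0.0332]), -1.6)
floor slopes [0.011 0.002] 0.007087824050243083
scene 122 [ 0.5055 -0.3366  0.0306] slopes [-0.002  0.041] (array([ 0.5026, -0.3364]), array([0.1094, 0.0346]), 0.5)
scene 92 [ 0.4915 -0.2726  0.0313] slopes [0.008 0.006] (array([ 0.491 , -0.2714]), array([0.0799, 0.0313]), 6.7)
floor slopes [-0.004 -0.017] 0.005162958764773284
```

The skewed blank's long-axis slope is about zero and its height matches the other blank's. It lies flat on the floor, 8 mm off centre against the 25 mm limit. Handing in.

```bash
python3 -c "
from cell import arm
print(arm.sign_off())"
```

```text
the job is handed in; nothing more can be done
None
```

The job is handed in, with no verdict returned: both blanks present gauged 26 mm and lie flat in the plain tray (one got knocked about 6° askew there), the keeper frame is down in its catches, and the gauge is empty with its foot back up.

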